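Swing the bedside stone tray round to the sleeper

ROBOT

A 6-joint arm with a two-finger parallel gripper is mounted at the origin on the work surface. World frame = base frame: x ahead of the robot, y to its left, z up, the work surface at z = 0. Lengths are in m, angles in rad, forces in N, time in s.
With the tool pointing down it reaches from about 0.35 to 0.975 m from the base axis. Payload 4.9 kg.
Tool frame: the origin (TCP) lies at the very end of the fingers, on their centre line; the grasp point (between the pads) lies 19 mm behind it; z points along the fingers, y is the line along which they close (so a half turn about z gives the same grasp; the last joint's range is limited). The gripper opens to 85 mm and grips with 20 to 120 N. Pads are 22 mm wide; open, the fingers measure 114 mm over their backs; the gripper's body (76 mm by 85 mm) begins 54 mm behind the grasp point. The pads swing forward as they close: fully open they stand 13 mm farther back than shut.
Start: joints at [1.213, 0.053, 1.613, -0, 1.476, -0.119], TCP at [0.148, 0.607, 0.231] pointing down, gripper open.
Joint ranges: [-3.01, 3.01], [-1.01, 2.22], [0.06, 2.58], [-1.02, 4.17], [0.09, 2.62], [-3.14, 3.14]. Speed limits (rad/s): [2.57, 2.57, 3.14, 3.14, 3.14, 3.14].

INTERFACE

Orientations are given as a unit quaternion [x, y, z, w].
In Python, from workcell import * gives the robot as it stands. The module is installed in compiled form; this text tells all that it offers.
- The arm moves only by the tool arm_command, never from a script. Its argument "moves" is a list of rows, each a list of 3 entries, a list of its own where there are three numbers: the turn, a rotation vector about the tool's x, y, z in rad, then the shift along the tool's x, y, z in mm, then the finger opening in mm, from 0 to 85.4. In form: [[[rx, ry, rz], [tx, ty, tz], grip], ...]. A call has 1 to 5 rows; each row is the pose to reach, as a shift and turn from the pose commanded when the call began, along the tool's axes at that moment; what a row does not reach only later rows make up. A row lasts 1/10 s, in which the tool goes at most 50 mm and 8.59 degrees, less where a joint would pass 70% of its speed; a pose out of reach is approached as far as the arm can. A call with a gripper value outside its range is refused whole. The fingers move at their own pace and stop on an object; the grip force is fixed at half the most. Time passes only in rows, so rows that repeat a pose let the fingers close. It gives the time, the measured TCP pose, the force, the opening and the grip force at its end, in the units of the state.
- get_obs(): the state, without advancing time (a new reading comes with each control period).
- capture(name): name is "side" or "top" or "wrist"; returns (picture, depth): 420x560x3 uint8, red, green, blue; 420x560 float32, m along the optical axis (not along the pixel's ray), 0 where there is no reading.
- camera_info(name): a dict with "fx", "fy", "cx", "cy" (pixels), "origin" and "rotation" of the camera in the world. Camera axes: x right, y down, z forward; pixel columns grow to the right and rows downward; lengths in m; the calibration is good to about 2 mm. A picture is of the moment at which its call begins: read the wrist's pose just before it. camera_info takes no time and is no camera call; for the wrist camera it gives the pose at the moment of the call.
- close_job(): hands the job in; it is judged then, once.
The state is a dict: "time_s": time; "joint_positions": joint angles; "qvel": joint speeds; "joint_torque": joint torques, N m; "tcp_pos": TCP position; "tool_rot": TCP orientation; "contact_force": force on the tool from outside, world axes, zero at the start; "ft_torque": the same for the moment, N m; "opening": finger opening in m; "gripper_force": force on a finger pad.
Only numpy, scipy, OpenCV 4.12 (cv2) and the standard library are available. Lean on these libraries where they do the work, as an engineer would, in place of code of your own. Each camera call takes 0.05 s, during which the arm holds its last target. There are 200 camera calls.

TASK

Swing the heavy stone bedside tray round on its post, gently, until its brass pointer comes to rest over the cork disc, and leave it standing there by itself, let go and still. Touch it only on the two springy orange buffers on its sides, do not bump them hard, never let the tray race or run into its end stop, and keep the pill bottle and tumbler standing on it. Leave the alarm clock and the mug on the table where they are.

Things in the scene. Friction and masses are not known exactly. Their poses are not given: they have to be found in the camera images.
- pivot (a point): Point on the vertical swivel axis of the fixed dark steel post that carries the tray (foot 170 mm across, column 56 mm, hub top 145 mm above the table), at the far side of the table, the boom towards the robot. The point is 125 mm above the table, the height of the middle of the buffers.
- swing (a joint): Angle of the tray about the post (rad): 0 as parked, to the robot's right; grows as it swings to the robot's left (+y), clockwise seen from above: boom direction = parked one turned by -q about z. Stops at -0.08 and 1.55; over 1.47 counts as hitting the end stop, over 0.7 rad/s as racing. Inertia nominally 0.43 kg m2 (+-35%), damping 0.01 N m s/rad, dry friction 0.002 N m: coasts over 10 s.
- deck: Stone tray and its boom, 7.7 kg; not to be touched. Turns with joint swing. Origin on the swivel axis 100 mm above the table, -x along the boom. Slab from 140 to 360 mm from the axis, 130 mm wide, 105 to 145 mm above the table, thin wooden rim up to 156 mm; brass pointer 12 mm wide from its free end out to 430 mm, at 112 mm height. Steel boom 70 mm wide under it.
- buffer_trail: Springy orange block on the tray's trailing side (-y of deck): push here to swing it left (growing angle). 70 mm along the boom (290 to 360 mm from the axis), 100 to 150 mm above the table. Origin mid flat outer face, 95 mm beside the boom's centre line, 30 mm out from the slab. Gives up to 20 mm at 0.8 N/mm, hardly damped: the tray bounces off a hand held still. Over 12 N is a bump.
- buffer_lead: The same buffer mirrored on the leading side (+y of deck): press here to brake the tray when it swings to the left. Origin in the middle of its outer face, 95 mm from the centre line, 325 mm from the axis, 125 mm above the table.
- pointer_tip (a point): Tip of the tray's brass pointer, 430 mm from the swivel axis, 112 mm above the table.
- mark_center (a point): Centre of the top of the fixed cork disc (100 mm across, 10 mm high, green spot in its middle), on the table 430 mm from the swivel axis: the pointer tip has to stop over the disc (0.85 to 1.22 rad on from the parked angle).
- pill_bottle: White pill bottle standing loose on the tray, 44 mm across, 75 mm high, 60 g; about 265 mm from the axis. Origin at the centre of its underside, z up.
- tumbler: Glass tumbler standing loose on the tray, 62 mm across, 90 mm high, 220 g; about 187 mm from the axis. Origin at the centre of its underside, z up.
- clock: Alarm clock on the table to the robot's right, white case 55 x 120 x 120 mm. Bystander; origin under its centre.
- mug: Blue mug on the table to the left, 80 mm across, 90 mm high. Bystander; origin under its centre.
Mind the look-alikes: they are no part of the job. What is shaped like the pill_bottle but green is not meant.

How it is judged:
By the outcome, as a careful person would: the job done as asked, in the order asked, and still so for the second after the job is handed in, with the robot touching nothing.
It also fails if it takes over 38 s, if anything falls off the work surface, if the arm or the gripper's body presses on something with over 40 N, if the wrist force passes 120 N, or if a joint passes its speed limit or range.

## Working session

There is one attempt and no reset: what is moved stays moved. The work goes in short steps, Python scripts to look and compute and a tool call to move; the robot and the scene stay as the last step left them, time stands still between calls to the robot, and variables do not carry over. Pictures are saved under pics/ and viewed, at most 10 in all, crops included, and the job is handed in when it is done.

Besides the shell and the picture viewer there is one more tool, called after ">>>" as name([rows], argument=value, ...), one row to a line, values as JSON. arm_command: Moves the arm, as the interface text tells. Its arguments: {"type":"object","properties":{"moves":{"type":"array"}},"required":["moves"]}

```bash
mkdir -p pics
python3 - <<'E'
from workcell import *
import cv2,numpy as np
o=get_obs(); print(o)
for n in ("top","side"):
    p,d=capture(n); i=camera_info(n); print(n,i)
    np.savez(f"{n}0.npz",p=p,d=d); cv2.imwrite(f"pics/{n}0.png",p[:,:,::-1])
E
```

```text
{'time_s': 0.0, 'joint_positions': array([ 1.21301150e+00,  5.33470604e-02,  1.61431882e+00, -1.07004423e-05,
        1.47601545e+00, -1.19036803e-01]), 'qvel': array([ 0.00172572,  0.00034273, -0.00021861,  0.00147192,  0.00056697,
       -0.00090507]), 'joint_torque': array([ 1.94040949e-03, -3.93687880e+01, -3.70173740e+01, -2.73118241e-05,
        7.12691181e-03,  9.33300242e-06]), 'tcp_pos': array([0.1476037 , 0.60666356, 0.23005428]), 'tool_rot': array([ 1.19090126e-01,  9.92882899e-01, -1.01606023e-03, -2.41455468e-04]), 'contact_force': array([-0.84557694,  0.64271157,  0.2694834 ]), 'ft_torque': array([ 0.02689026,  0.00761671, -0.05950141]), 'gripper_force': 0.0, 'opening': 0.08551966712077244}
top {'fx': 467.30099603276807, 'fy': 467.30099603276807, 'cx': 275.7115989585127, 'cy': 218.23966369846136, 'origin': array([0.48647534, 0.0020113 , 1.55795048]), 'rotation': array([ 0.70751757, -0.70497762,  0.03829854, -0.0309623 ])}
side {'fx': 436.25182234375774, 'fy': 436.25182234375774, 'cx': 276.288414158112, 'cy': 211.39005272705856, 'origin': array([-0.12445315, -0.95933024,  0.9459236 ]), 'rotation': array([ 0.8325735 , -0.30367653,  0.15216229, -0.43754837])}
```

View pics/top0.png

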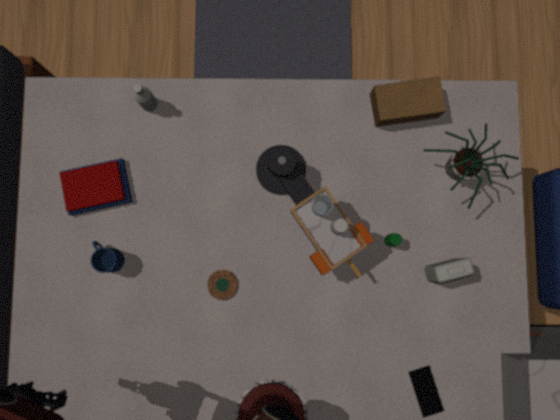

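View pics/side0.png

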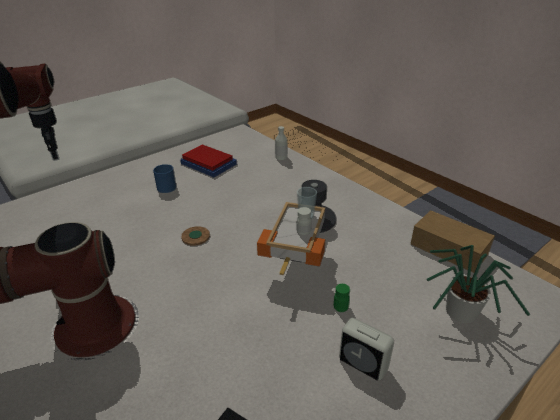

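The top view shows the post hub at about (282,160), the tray with orange buffers at (363,234) (trailing) and (320,262) (leading), and the pointer at (355,270). The cork disc is at (223,285), the mug at (107,260) and the clock at (454,270). There are two pill-bottle shapes: a white one on the tray at (341,227), and a green one on the table at (393,240). The white one on the tray is the one meant; the green one is only an obstacle.

```bash
cat > h.py <<'E'
import numpy as np,cv2
from scipy.spatial.transform import Rotation as R
def ray(i,uv,z):
    uv=np.atleast_2d(uv).astype(float)
    d=np.c_[(uv[:,0]-i["cx"])/i["fx"],(uv[:,1]-i["cy"])/i["fy"],np.ones(len(uv))]
    d=R.from_quat(i["rotation"]).apply(d) if np.size(i["rotation"])==4 else d@np.array(i["rotation"]).T
    o=np.array(i["origin"]); return o+d*((z-o[2])/d[:,2])[:,None]
def blobs(p,lo,hi,amin=30):
    m=cv2.inRange(cv2.cvtColor(p,cv2.COLOR_RGB2HSV),lo,hi)
    n,l,s,c=cv2.connectedComponentsWithStats(m)
    return [(c[k],s[k],l==k) for k in range(1,n) if s[k,4]>=amin]
E
python3 - <<'E'
from h import *
from workcell import camera_info
i=camera_info("top"); f=np.load("top0.npz"); p,d=f["p"],f["d"]
def pts(m):
    v,u=np.nonzero(m&(d>0)); z=d[v,u]
    c=np.c_[(u-i["cx"])/i["fx"]*z,(v-i["cy"])/i["fy"]*z,z]
    return R.from_quat(i["rotation"]).apply(c)+i["origin"]
for nm,lo,hi in (("orange",(5,170,120),(16,255,255)),("cork/wood",(8,80,60),(22,200,200)),("green",(55,100,30),(90,255,255)),("blue",(100,100,30),(125,255,255))):
    for c,s,m in blobs(p,lo,hi,20):
        if 80<s[1] and s[1]<330 and s[0]>60 and s[0]<500:
            P=pts(m); print(nm,c.round(1),s,"z95",np.percentile(P[:,2],95).round(3),"mean top",P[P[:,2]>np.percentile(P[:,2],95)-.01].mean(0).round(4))
# hub/post: depth-based
P=pts(np.ones(d.shape,bool)); 
s=(P[:,2]>.138)&(P[:,2]<.152)&(abs(P[:,0]-.66)<.12)&(abs(P[:,1])<.1)
v,u=np.nonzero(d>0)
col=p[v,u].max(1)
q=s&(col<75); print("hub",q.sum(),P[q].min(0),P[q].max(0),P[q].mean(0))
s=(P[:,2]>.155)&(P[:,0]>.4)&(P[:,0]<.85)&(abs(P[:,1])<.35); 
H=np.zeros(d.shape,np.uint8); H[v[s],u[s]]=1
n,l,st,c=cv2.connectedComponentsWithStats(H)
for k in range(1,n):
    if st[k,4]>15:
        Q=pts(l==k);print("tall",c[k].round(),st[k,4],Q.mean(0).round(3),Q.max(0).round(3),Q.min(0).round(3))
cv2.imwrite("pics/crop.png",cv2.convertScaleAbs(cv2.resize(p[120:320,190:490,::-1],None,fx=2.6,fy=2.6,interpolation=cv2.INTER_CUBIC),alpha=1.8))
E
```

```text
orange [364.4 233.3] [357 223  15  21  98] z95 0.156 mean top [ 0.5802 -0.2804  0.1507]
orange [320.3 262.5] [312 253  17  21 154] z95 0.156 mean top [ 0.4913 -0.1473  0.1512]
cork/wood [333.7 236.9] [ 291  187   84   91 1005] z95 0.161 mean top [ 0.5846 -0.1758  0.1561]
cork/wood [222.2 284.5] [208 270  30  30 548] z95 0.016 mean top [0.4199 0.1612 0.0113]
green [474.9 163.2] [471 160  10   8  27] z95 0.123 mean top [ 0.801  -0.6428  0.1191]
green [393.1 239.5] [385 234  17  12 162] z95 0.08 mean top [ 0.5667 -0.3934  0.0757]
green [222.1 284.5] [217 280  11  11  81] z95 0.017 mean top [0.4195 0.1613 0.0125]
blue [112.7 191.9] [ 69 159  62  55 340] z95 0.031 mean top [0.7209 0.5271 0.026 ]
blue [ 97.8 247.6] [ 94 243  11   9  30] z95 0.094 mean top [0.5313 0.5399 0.0911]
blue [108.6 259.8] [100 249  19  23 278] z95 0.091 mean top [0.5    0.4953 0.0888]
hub 124 [ 0.75867269 -0.06526514  0.13806508] [0.77980135 0.0055535  0.1513874 ] [ 0.77105194 -0.0286249   0.14529527]
tall [324. 202.] 358 [ 0.669 -0.153  0.195] [ 0.722 -0.107  0.242] [ 0.629 -0.222  0.155]
tall [301. 203.] 22 [ 0.671 -0.09   0.158] [ 0.68  -0.074  0.162] [ 0.659 -0.104  0.155]
tall [300. 222.] 64 [ 0.614 -0.085  0.158] [ 0.659 -0.058  0.162] [ 0.577 -0.112  0.155]
tall [340. 226.] 245 [ 0.598 -0.198  0.204] [ 0.626 -0.175  0.229] [ 0.576 -0.245  0.155]
tall [360. 240.] 61 [ 0.56  -0.265  0.158] [ 0.596 -0.248  0.168] [ 0.53  -0.284  0.155]
tall [314. 242.] 21 [ 0.552 -0.126  0.158] [ 0.562 -0.115  0.162] [ 0.541 -0.136  0.156]
tall [334. 258.] 118 [ 0.505 -0.188  0.158] [ 0.535 -0.136  0.163] [ 0.473 -0.257  0.155]
```

View pics/crop.png

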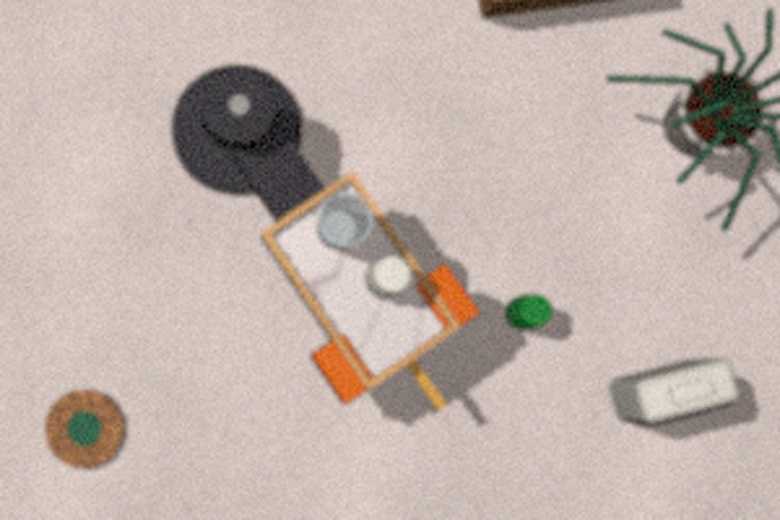

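The crop confirms the white bottle at crop (390,273) is standing on the tray. The green look-alike stands on the table at crop (529,311), close behind the trailing buffer. The hub bolt is at crop (239,104), the foot centre at (237,130) and the pointer tip at (441,408).

Run:
```python
from h import *
from workcell import camera_info
i=camera_info("top")
C=lambda u,v,z: ray(i,[190+(u+.5)/2.6-.5,120+(v+.5)/2.6-.5],z)[0].round(4)
hub=C(239,104,.147);foot=C(237,130,.01);tip=C(441,408,.112);disc=ray(i,[222.2,284.5],.01)[0]
tr=[C(478,315,.15),C(445,265,.15)];ld=[C(348,402,.15),C(312,352,.15)]
print("hub",hub,"foot",foot,"tip",tip,"disc",disc,"trail",tr,"lead",ld)
for pv in (hub,foot):
    pv=pv[:2]
    for n,x in (("tip",tip),("disc",disc),("trail mid",(tr[0]+tr[1])/2),("lead mid",(ld[0]+ld[1])/2),("green",np.array([.5667,-.3934]))):
        e=x[:2]-pv; print(n,np.linalg.norm(e).round(4),np.arctan2(e[1],-e[0]).round(4))
```

```text
hub [ 0.806 -0.03   0.147] foot [ 0.8028 -0.0306  0.01  ] tip [ 0.4492 -0.2706  0.112 ] disc [0.41964329 0.16096712 0.01      ] trail [array([ 0.5575, -0.3081,  0.15  ]), array([ 0.6157, -0.2705,  0.15  ])] lead [array([ 0.4567, -0.1562,  0.15  ]), array([ 0.514 , -0.1149,  0.15  ])]
tip 0.4303 -0.5933
disc 0.431 0.4591
trail mid 0.3397 -0.8686
lead mid 0.3376 -0.318
green 0.4351 -0.9885
tip 0.4274 -0.5963
disc 0.4284 0.4636
trail mid 0.3371 -0.8747
lead mid 0.3343 -0.3193
green 0.4329 -0.9939
```

```bash
cat >> h.py <<'E'
PV=np.array([.805,-.030])
def et(phi): return np.array([-np.cos(phi),np.sin(phi)]),np.array([np.sin(phi),np.cos(phi)])
def go(o,xy,z,xdir):   # shift (mm) and turn in tool axes to a down-pointing pose, tool x along xdir
    T=R.from_quat(o["tool_rot"]); x=np.array([*xdir,0])/np.linalg.norm(xdir); zt=np.array([0,0,-1.])
    G=R.from_matrix(np.c_[x,np.cross(zt,x),zt])
    print("t",o["time_s"].__round__(2),"tcp",o["tcp_pos"].round(4),"F",o["contact_force"].round(2),
     "TURN",(T.inv()*G).as_rotvec().round(3),"SHIFT",(T.inv().apply(np.array([*xy,z])-o["tcp_pos"])*1e3).round(1))
def tray(p,i):   # boom angle from the two orange buffer-top centroids
    out=[]
    for c,s,m in blobs(p,(3,150,60),(17,255,255),40):
        w=ray(i,c,.15)[0][:2]-PV; r=np.hypot(*w)
        if .25<r<.40: out.append((np.arctan2(w[1],-w[0]),r,s[4]))
    return sorted(out)
E
python3 - <<'E'
from h import *
from workcell import *
o=get_obs(); e,t=et(-.594); i=camera_info("top")
print(tray(np.load("top0.npz")["p"],i))
go(o,(.45,.05),.31,t)
c=PV+.335*e-.095*t
print("contact",c,"standoff",c-.036*t, "t",t)
E
```

```text
[(np.float64(-0.8368996285891803), np.float64(0.3335387938160992), np.int32(213)), (np.float64(-0.7656571417318327), np.float64(0.32780025225522347), np.int32(42)), (np.float64(-0.35489755545555857), np.float64(0.3341813798515583), np.int32(231))]
t 0.1 tcp [0.1476 0.6067 0.2302] F [-0.43  0.17 -0.69] TURN [-0.002  0.     0.738] SHIFT [-425.5 -469.5  -79.1]
contact [ 0.58055225 -0.29622023] standoff [ 0.60070074 -0.32605373] t [-0.55968033  0.82870859]
```

>>> arm_command([
  [[0,0,0.15],[-34,-37,-6],0],
  [[0,0,0.3],[-67,-74,-12],0],
  [[0,0,0.45],[-101,-111,-19],0],
  [[0,0,0.6],[-134,-148,-25],0],
  [[0,0,0.74],[-168,-185,-40],0],
])

```text
time_s: 0.6
tcp_pos: [0.2654, 0.3884, 0.2687]
tool_rot: [0.472, 0.881, -0.002, -0.0]
contact_force: [0.8, 0.2, -0.2]
opening: 0.0122
gripper_force: 0.0
```

Run:
```python
from h import *
from workcell import *
go(get_obs(),(.45,.05),.31,et(-.594)[1])
go(get_obs(),(.6007,-.3262),.30,et(-.594)[1])
```

```text
t 0.6 tcp [0.2654 0.3884 0.2687] F [ 0.84  0.16 -0.15] TURN [-0.003  0.001 -0.007] SHIFT [-384.   -33.8  -40.8]
t 0.6 tcp [0.2654 0.3884 0.2687] F [ 0.84  0.16 -0.15] TURN [-0.003  0.001 -0.007] SHIFT [-780.7 -116.5  -30.2]
```

>>> arm_command([
  [[0,0,0],[-49,-5,-10],0],
  [[0,0,0],[-98,-10,-20],0],
  [[0,0,0],[-147,-15,-30],0],
  [[0,0,0],[-196,-20,-37],0],
  [[0,0,0],[-245,-25,-40],0],
])

```text
time_s: 1.1
tcp_pos: [0.3821, 0.1718, 0.311]
tool_rot: [0.47, 0.883, 0.001, 0.001]
contact_force: [0.6, 1.3, -0.4]
opening: 0.0
gripper_force: 0.0
```

>>> arm_command([
  [[0,0,0],[-49,-7,0],0],
  [[0,0,0],[-98,-14,0],0],
  [[0,0,0],[-147,-21,0],0],
  [[0,0,0],[-196,-29,0],0],
  [[0,0,0],[-245,-37,0],0],
])

```text
time_s: 1.6
tcp_pos: [0.4878, -0.0525, 0.3099]
tool_rot: [0.47, 0.882, 0.0, -0.0]
contact_force: [0.9, 1.1, 0.5]
opening: -0.0001
gripper_force: 0.0
```

>>> arm_command([
  [[0,0,0],[-49,-9,0],0],
  [[0,0,0],[-98,-18,0],0],
  [[0,0,0],[-147,-27,0],0],
  [[0,0,0],[-196,-36,0],0],
  [[0,0,0],[-245,-45,0],0],
])

```text
time_s: 2.1
tcp_pos: [0.5872, -0.2808, 0.3095]
tool_rot: [0.47, 0.883, 0.0, -0.001]
contact_force: [0.2, -0.2, 1.6]
opening: -0.0001
gripper_force: 0.0
```

Run:
```python
from h import *
from workcell import *
go(get_obs(),(.6007,-.3262),.118,et(-.594)[1])
```

```text
t 2.1 tcp [ 0.5872 -0.2808  0.3095] F [ 0.24 -0.23  1.55] TURN [-0.    -0.001 -0.002] SHIFT [-45.4 -14.1 191.4]
```

>>> arm_command([
  [[0,0,0],[-45,-14,0],0],
  [[0,0,0],[-45,-14,45],0],
  [[0,0,0],[-45,-14,90],0],
  [[0,0,0],[-45,-14,135],0],
  [[0,0,0],[-45,-14,175],0],
])

```text
time_s: 2.6
tcp_pos: [0.5994, -0.3235, 0.1319]
tool_rot: [0.47, 0.883, 0.0, -0.001]
contact_force: [0.7, 0.1, -0.7]
opening: -0.0002
gripper_force: 0.0
```

>>> arm_command([
  [[0,0,0],[0,0,16],0],
  [[0,0,0],[0,0,16],0],
])

```text
time_s: 2.8
tcp_pos: [0.5985, -0.3226, 0.1154]
tool_rot: [0.47, 0.883, 0.0, -0.003]
contact_force: [0.1, 1.0, 1.1]
opening: -0.0002
gripper_force: 0.0
```

Run:
```python
from h import *
from workcell import *
i=camera_info("top"); p,d=capture("top"); print(tray(p,i)); j=camera_info("side"); s,d=capture("side")
cv2.imwrite("pics/c2.png",np.vstack([cv2.resize(p[180:300,280:440,::-1],None,fx=2.5,fy=2.5),cv2.resize(s[200:320,240:400,::-1],None,fx=2.5,fy=2.5)]))
go(get_obs(),(.5806,-.2962),.118,et(-.594)[1])
```

```text
[(np.float64(-0.8306363991383673), np.float64(0.318569486170178), np.int32(143)), (np.float64(-0.3561355728271804), np.float64(0.33415427910410916), np.int32(231))]
t 2.9 tcp [ 0.6014 -0.3245  0.1211] F [0.17 0.53 1.08] TURN [ 0.001  0.002 -0.002] SHIFT [35.1 -1.4  3.1]
```

View pics/c2.png

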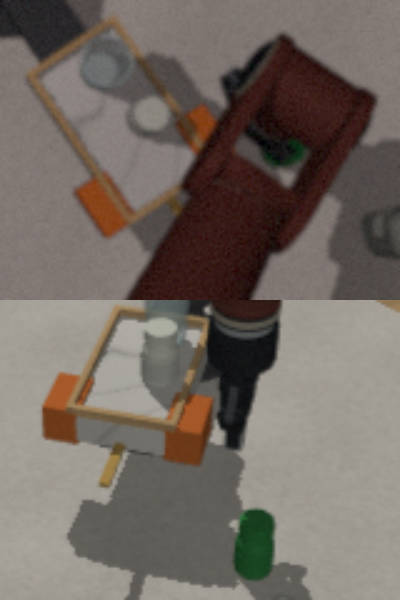

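The pictures show the closed fingers standing beside the trailing buffer, clear of it and of the green bottle. I'll approach now and push gently.

>>> arm_command([
  [[0,0,0],[5,0,0],0],
  [[0,0,0],[10,0,0],0],
  [[0,0,0],[14,0,0],0],
  [[0,0,0],[17,0,0],0],
  [[0,0,0],[20,0,0],0],
])

```text
time_s: 3.4
tcp_pos: [0.5892, -0.3071, 0.1197]
tool_rot: [0.47, 0.883, -0.0, 0.0]
contact_force: [0.4, -0.0, -0.2]
opening: 0.0002
gripper_force: 0.0
```

>>> arm_command([
  [[0,0,0],[3,0,0],0],
  [[0,0,0],[6,0,0],0],
  [[0,0,0],[9,0,0],0],
])

```text
time_s: 3.7
tcp_pos: [0.5841, -0.2999, 0.1193]
tool_rot: [0.47, 0.883, -0.0, 0.0]
contact_force: [-0.9, 0.7, 0.3]
opening: 0.0003
gripper_force: 0.1
```

>>> arm_command([
  [[0,0,0],[3,0,0],0],
  [[0,0,0],[6,0,0],0],
])

```text
time_s: 3.9
tcp_pos: [0.5807, -0.2946, 0.1191]
tool_rot: [0.47, 0.883, 0.0, -0.0]
contact_force: [-0.6, -0.4, 0.4]
opening: 0.0002
gripper_force: 0.0
```

Run:
```python
from h import *
from workcell import *
i=camera_info("top")
for k in range(2):
    p,d=capture("top"); print(get_obs()["time_s"],tray(p,i))
go(get_obs(),(.5806,-.2962),.118,et(-.594)[1])
```

```text
3.95 [(np.float64(-0.8020758787507692), np.float64(0.3124103410787137), np.int32(71)), (np.float64(-0.7760854597603571), np.float64(0.3600046363841538), np.int32(57)), (np.float64(-0.3068688436118545), np.float64(0.33374546033244123), np.int32(224))]
4.0 [(np.float64(-0.7939330739184288), np.float64(0.31289804515533637), np.int32(74)), (np.float64(-0.7690897340322758), np.float64(0.3598865101928708), np.int32(50)), (np.float64(-0.29950084934676646), np.float64(0.3343013365547948), np.int32(225))]
t 4.0 tcp [ 0.5807 -0.2944  0.1191] F [ 0.85 -0.39 -0.18] TURN [-0.    -0.001 -0.002] SHIFT [-1.4 -1.1  1.1]
```

>>> arm_command([
  [[0,0,0],[-4,0,-40],0],
  [[0,0,0],[-6,0,-85],0],
  [[0,0,0],[-6,0,-130],0],
  [[0,0,0],[-6,0,-175],0],
  [[0,0,0],[10,0,-205],0],
])

```text
time_s: 4.5
tcp_pos: [0.5762, -0.2879, 0.3286]
tool_rot: [0.471, 0.882, -0.0, 0.003]
contact_force: [0.3, -0.1, 0.8]
opening: 0.0
gripper_force: 0.0
```

Run:
```python
from h import *
from workcell import *
i=camera_info("top")
p,d=capture("top"); print(get_obs()["time_s"],tray(p,i))
go(get_obs(),(.5413,.2023),.32,et(.416)[1])
```

```text
4.55 [(np.float64(-0.6854975336258426), np.float64(0.33134943709289305), np.int32(231)), (np.float64(-0.2160559586836055), np.float64(0.33430211847154734), np.int32(221))]
t 4.55 tcp [ 0.5766 -0.2864  0.3347] F [ 2.12 -0.35  5.05] TURN [0.01  0.007 1.008] SHIFT [425.2 243.5  11.5]
```

>>> arm_command([
  [[0,0,0.1],[42,24,0],0],
  [[0,0,0.2],[84,48,0],0],
  [[0,0,0.3],[126,72,0],0],
  [[0,0,0.4],[168,96,0],0],
  [[0,0,0.5],[210,120,0],0],
])

```text
time_s: 5.05
tcp_pos: [0.5572, -0.0436, 0.3241]
tool_rot: [0.675, 0.737, 0.0, 0.0]
contact_force: [1.0, -0.5, 0.3]
opening: -0.0001
gripper_force: 0.0
```

Run:
```python
from h import *
from workcell import *
go(get_obs(),(.5413,.2023),.32,et(.416)[1])
```

```text
t 5.05 tcp [ 0.5572 -0.0436  0.3241] F [ 1.02 -0.54  0.33] TURN [ 0.    -0.     0.504] SHIFT [246.3   5.6   4.1]
```

>>> arm_command([
  [[0,0,0.1],[49,1,0],0],
  [[0,0,0.2],[98,2,0],0],
  [[0,0,0.3],[147,3,2],0],
  [[0,0,0.4],[196,4,4],0],
  [[0,0,0.5],[244,5,4],0],
])

```text
time_s: 5.55
tcp_pos: [0.5396, 0.2001, 0.3198]
tool_rot: [0.837, 0.548, -0.0, -0.0]
contact_force: [1.1, 0.3, 0.3]
opening: -0.0001
gripper_force: 0.0
```

>>> arm_command([
  [[0,0,0],[2,0,40],0],
  [[0,0,0],[2,0,85],0],
  [[0,0,0],[2,0,130],0],
  [[0,0,0],[2,0,170],0],
  [[0,0,0],[2,0,200],0],
])

```text
time_s: 6.05
tcp_pos: [0.5394, 0.1997, 0.1167]
tool_rot: [0.836, 0.549, -0.002, -0.001]
contact_force: [-0.4, 0.1, 0.0]
opening: -0.0002
gripper_force: 0.0
```

Run:
```python
from h import *
from workcell import *
i=camera_info("top")
p,d=capture("top"); print(get_obs()["time_s"],tray(p,i))
go(get_obs(),(.5413,.2023),.12,et(.416)[1])
```

```text
6.1 [(np.float64(-0.47547693103268157), np.float64(0.33558256761965116), np.int32(206)), (np.float64(-0.40571740041059173), np.float64(0.32677314588409967), np.int32(40)), (np.float64(-0.007530139713573373), np.float64(0.3337848842858367), np.int32(240))]
t 6.1 tcp [0.5363 0.1988 0.1114] F [-3.   -1.44 -3.76] TURN [-0.01   0.007  0.008] SHIFT [ 5.1  3.1 -8.6]
```

>>> arm_command([
  [[0,0,0],[3,0,-1],0],
  [[0,0,0],[3,0,-1],0],
  [[0,0,0],[3,0,-1],0],
  [[0,0,0],[3,0,-1],0],
  [[0,0,0],[3,0,-1],0],
])

```text
time_s: 6.6
tcp_pos: [0.5432, 0.2028, 0.1229]
tool_rot: [0.836, 0.549, 0.001, 0.0]
contact_force: [0.1, -0.6, -0.3]
opening: -0.0001
gripper_force: 0.0
```

>>> arm_command([
  [[0,0,0],[0,0,0],0],
  [[0,0,0],[0,0,0],0],
  [[0,0,0],[0,0,0],0],
  [[0,0,0],[0,0,0],0],
  [[0,0,0],[0,0,0],0],
])

```text
time_s: 7.1
tcp_pos: [0.5422, 0.2026, 0.1212]
tool_rot: [0.836, 0.549, -0.0, -0.0]
contact_force: [-0.2, -0.7, -0.0]
opening: 0.0004
gripper_force: 0.0
```

>>> arm_command([
  [[0,0,0],[0,0,0],0],
  [[0,0,0],[0,0,0],0],
  [[0,0,0],[0,0,0],0],
  [[0,0,0],[0,0,0],0],
  [[0,0,0],[0,0,0],0],
])

```text
time_s: 7.6
tcp_pos: [0.5423, 0.2026, 0.1213]
tool_rot: [0.836, 0.549, 0.0, -0.0]
contact_force: [-0.4, 0.3, -0.8]
opening: 0.0003
gripper_force: 0.0
```

Run:
```python
from h import *
from workcell import *
i=camera_info("top")
p,d=capture("top"); print(get_obs()["time_s"],tray(p,i))
go(get_obs(),(.5413,.2023),.12,et(.416)[1])
```

```text
7.65 [(np.float64(-0.27952479736476477), np.float64(0.3348235436089551), np.int32(215)), (np.float64(0.13007363656152218), np.float64(0.32775249649908034), np.int32(40)), (np.float64(0.19782809073047497), np.float64(0.3344126020254322), np.int32(206))]
t 7.65 tcp [0.5423 0.2026 0.1213] F [-0.34  0.24  0.59] TURN [ 0.    -0.     0.008] SHIFT [-0.7 -0.8  1.3]
```

>>> arm_command([
  [[0,0,0],[0,0,0],0],
  [[0,0,0],[0,0,0],0],
  [[0,0,0],[0,0,0],0],
  [[0,0,0],[0,0,0],0],
  [[0,0,0],[0,0,0],0],
])

```text
time_s: 8.15
tcp_pos: [0.5423, 0.2026, 0.1213]
tool_rot: [0.836, 0.549, -0.0, -0.0]
contact_force: [-0.7, 0.2, 0.5]
opening: -0.0002
gripper_force: 0.0
```

>>> arm_command([
  [[0,0,0],[0,0,0],0],
  [[0,0,0],[0,0,0],0],
  [[0,0,0],[0,0,0],0],
  [[0,0,0],[0,0,0],0],
  [[0,0,0],[0,0,0],0],
])

```text
time_s: 8.65
tcp_pos: [0.5423, 0.2026, 0.1213]
tool_rot: [0.836, 0.549, -0.0, 0.0]
contact_force: [-0.8, 0.4, 0.7]
opening: 0.0004
gripper_force: 0.0
```

>>> arm_command([
  [[0,0,0],[0,0,0],0],
  [[0,0,0],[0,0,0],0],
  [[0,0,0],[0,0,0],0],
  [[0,0,0],[0,0,0],0],
  [[0,0,0],[0,0,0],0],
])

```text
time_s: 9.15
tcp_pos: [0.5423, 0.2026, 0.1213]
tool_rot: [0.836, 0.549, -0.0, -0.0]
contact_force: [0.5, -1.1, 0.3]
opening: -0.0004
gripper_force: 0.0
```

Run:
```python
from h import *
from workcell import *
i=camera_info("top")
p,d=capture("top"); print(get_obs()["time_s"],tray(p,i))
go(get_obs(),(.5413,.2023),.12,et(.416)[1])
```

```text
9.2 [(np.float64(-0.1064213955982276), np.float64(0.33473724042969494), np.int32(220)), (np.float64(0.30153767885614824), np.float64(0.32799964325485426), np.int32(44)), (np.float64(0.368454697556751), np.float64(0.3343165367544123), np.int32(195))]
t 9.2 tcp [0.5423 0.2026 0.1213] F [ 0.47  0.39 -0.69] TURN [0.    0.    0.008] SHIFT [-0.7 -0.8  1.3]
```

>>> arm_command([
  [[0,0,0],[0,0,0],0],
  [[0,0,0],[0,0,0],0],
  [[0,0,0],[0,0,0],0],
  [[0,0,0],[0,0,0],0],
  [[0,0,0],[0,0,0],0],
])

```text
time_s: 9.7
tcp_pos: [0.5423, 0.2026, 0.1213]
tool_rot: [0.836, 0.549, 0.0, 0.0]
contact_force: [-0.3, -0.8, 0.3]
opening: 0.0003
gripper_force: 0.0
```

>>> arm_command([
  [[0,0,0],[0,0,0],0],
  [[0,0,0],[0,0,0],0],
  [[0,0,0],[0,0,0],0],
  [[0,0,0],[0,0,0],0],
  [[0,0,0],[0,0,0],0],
])

```text
time_s: 10.2
tcp_pos: [0.5423, 0.2026, 0.1213]
tool_rot: [0.836, 0.549, 0.0, 0.0]
contact_force: [0.0, 0.7, -0.1]
opening: 0.0001
gripper_force: 0.0
```

>>> arm_command([
  [[0,0,0],[0,0,0],0],
  [[0,0,0],[0,0,0],0],
  [[0,0,0],[0,0,0],0],
  [[0,0,0],[0,0,0],0],
  [[0,0,0],[0,0,0],0],
])

```text
time_s: 10.7
tcp_pos: [0.5423, 0.2026, 0.1213]
tool_rot: [0.836, 0.549, 0.0, 0.0]
contact_force: [-0.3, -0.2, -0.1]
opening: -0.0002
gripper_force: 0.0
```

Run:
```python
from h import *
from workcell import *
i=camera_info("top")
p,d=capture("top"); print(get_obs()["time_s"],tray(p,i))
s,_=capture("side"); cv2.imwrite("pics/c3.png",np.hstack([cv2.resize(p[150:320,170:390,::-1],None,fx=1.8,fy=1.8),cv2.resize(s[130:300,160:380,::-1],None,fx=1.8,fy=1.8)]))
```

```text
10.75 [(np.float64(0.05444621544517298), np.float64(0.33286996707171834), np.int32(248)), (np.float64(0.5062098639817044), np.float64(0.3342000556923528), np.int32(231))]
```

View pics/c3.png

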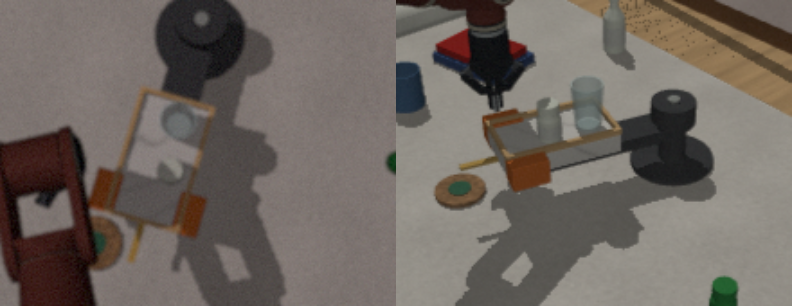

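The tray is near the disc and slow, about 0.09 rad/s. The hand waits ahead of the leading buffer, and both items are still upright. I'll retreat at half the tray's speed so that the springy contact takes up its motion.

>>> arm_command([
  [[0,0,0],[0,0,0],0],
  [[0,0,0],[0,0,0],0],
  [[0,0,0],[0,0,0],0],
  [[0,0,0],[0,0,0],0],
  [[0,0,0],[0,0,0],0],
])

```text
time_s: 11.3
tcp_pos: [0.5423, 0.2026, 0.1213]
tool_rot: [0.836, 0.549, -0.0, -0.0]
contact_force: [0.8, 0.8, 0.0]
opening: -0.0004
gripper_force: 0.0
```

>>> arm_command([
  [[0,0,0],[0,0,0],0],
  [[0,0,0],[0,0,0],0],
  [[0,0,0],[0,0,0],0],
  [[0,0,0],[0,0,0],0],
  [[0,0,0],[0,0,0],0],
])

```text
time_s: 11.8
tcp_pos: [0.5423, 0.2026, 0.1213]
tool_rot: [0.836, 0.549, -0.0, -0.0]
contact_force: [-0.3, -0.9, 0.1]
opening: -0.0001
gripper_force: 0.0
```

>>> arm_command([
  [[0,0,0],[1.3,0,0],0],
  [[0,0,0],[2.6,0,0],0],
  [[0,0,0],[3.9,0,0],0],
  [[0,0,0],[5.2,0,0],0],
  [[0,0,0],[6.5,0,0],0],
])

```text
time_s: 12.3
tcp_pos: [0.5449, 0.2087, 0.1213]
tool_rot: [0.836, 0.549, 0.0, -0.0]
contact_force: [-0.1, 0.2, 0.8]
opening: -0.0001
gripper_force: 0.0
```

>>> arm_command([
  [[0,0,0],[1.3,0,0],0],
  [[0,0,0],[2.6,0,0],0],
  [[0,0,0],[3.9,0,0],0],
  [[0,0,0],[5.2,0,0],0],
  [[0,0,0],[6.5,0,0],0],
])

```text
time_s: 12.8
tcp_pos: [0.5475, 0.2147, 0.1213]
tool_rot: [0.836, 0.549, -0.0, 0.0]
contact_force: [0.5, -0.2, -0.3]
opening: 0.0001
gripper_force: 0.0
```

>>> arm_command([
  [[0,0,0],[1.3,0,0],0],
  [[0,0,0],[2.6,0,0],0],
])

```text
time_s: 13.0
tcp_pos: [0.5486, 0.2171, 0.1213]
tool_rot: [0.836, 0.549, 0.0, 0.0]
contact_force: [-0.2, 0.7, -0.5]
opening: -0.0002
gripper_force: 0.2
```

Run:
```python
from h import *
from workcell import *
i=camera_info("top")
for k in range(4):
    t=get_obs()["time_s"]; p,d=capture("top"); print(t,[np.round(x,3) for x in tray(p,i)])
go(get_obs(),PV+.335*et(.45)[0]+.106*et(.45)[1],.12,et(.416)[1])
```

```text
13.0 [array([2.35e-01, 3.33e-01, 2.48e+02]), array([ 0.631,  0.328, 44.   ]), array([ 0.696,  0.318, 63.   ])]
13.05 [array([  0.229,   0.335, 217.   ]), array([  0.67 ,   0.322, 109.   ])]
13.1 [array([  0.227,   0.334, 216.   ]), array([  0.667,   0.322, 114.   ])]
13.15 [array([2.36e-01, 3.33e-01, 2.50e+02]), array([  0.667,   0.322, 117.   ])]
t 13.2 tcp [0.5485 0.217  0.1213] F [ 0.5   0.63 -0.1 ] TURN [-0.     0.     0.008] SHIFT [-5.   3.2  1.3]
```

>>> arm_command([
  [[0,0,0],[10,0,0],0],
  [[0,0,0],[30,0,0],0],
  [[0,0,0],[60,0,0],0],
])

```text
time_s: 13.5
tcp_pos: [0.5726, 0.2722, 0.1213]
tool_rot: [0.836, 0.549, -0.0, 0.0]
contact_force: [0.6, 0.1, 0.8]
opening: 0.0001
gripper_force: 0.0
```

Run:
```python
from h import *
from workcell import *
i=camera_info("top")
for k in range(8):
    t=get_obs()["time_s"]; p,d=capture("top"); print(t,[np.round(x,3) for x in tray(p,i)])
```

```text
13.5 [array([2.21e-01, 3.34e-01, 2.59e+02]), array([ 0.618,  0.327, 46.   ]), array([  0.683,   0.335, 180.   ])]
13.55 [array([2.08e-01, 3.35e-01, 2.13e+02]), array([  0.668,   0.334, 233.   ])]
13.6 [array([2.17e-01, 3.33e-01, 2.53e+02]), array([  0.666,   0.333, 226.   ])]
13.65 [array([2.14e-01, 3.34e-01, 2.47e+02]), array([ 0.612,  0.327, 42.   ]), array([  0.677,   0.335, 184.   ])]
13.7 [array([2.02e-01, 3.35e-01, 2.10e+02]), array([ 0.611,  0.325, 46.   ]), array([  0.675,   0.335, 180.   ])]
13.75 [array([2.10e-01, 3.34e-01, 2.45e+02]), array([ 0.608,  0.329, 45.   ]), array([  0.673,   0.335, 181.   ])]
13.8 [array([1.99e-01, 3.35e-01, 2.14e+02]), array([ 0.606,  0.327, 46.   ]), array([  0.671,   0.334, 177.   ])]
13.85 [array([2.05e-01, 3.33e-01, 2.51e+02]), array([ 0.604,  0.327, 44.   ]), array([  0.669,   0.335, 181.   ])]
```

>>> arm_command([
  [[0,0,0],[10,0,-40],0],
  [[0,0,0],[10,0,-85],0],
  [[0,0,0],[10,0,-130],0],
  [[0,0,0],[10,0,-175],0],
  [[0,0,0],[10,0,-200],0],
])

```text
time_s: 14.4
tcp_pos: [0.5771, 0.2809, 0.3269]
tool_rot: [0.836, 0.549, 0.003, 0.001]
contact_force: [0.9, -0.2, 0.5]
opening: -0.0004
gripper_force: 0.0
```

```bash
cat > m.py <<'E'
from h import *
from workcell import *
i=camera_info("top")
for k in range(3):
    t=get_obs()["time_s"]; p,d=capture("top"); b=tray(p,i)
    g=lambda s: sum(x[0]*x[2] for x in s)/max(1,sum(x[2] for x in s))
    m=np.mean([x[0] for x in b]); L=g([x for x in b if x[0]>m]);T=g([x for x in b if x[0]<=m])
    print(round(t,2),"lead",L.round(4),"trail",T.round(4),"q",((L+T)/2+.594).round(4),len(b))
E
python3 m.py
```

```text
14.4 lead 0.6499 trail 0.176 q 1.007 2
14.45 lead 0.6482 trail 0.1741 q 1.0052 2
14.5 lead 0.6471 trail 0.1728 q 1.0039 2
```

>>> arm_command([
  [[0,0,0],[0,0,0],0],
  [[0,0,0],[0,0,0],0],
  [[0,0,0],[0,0,0],0],
  [[0,0,0],[0,0,0],0],
  [[0,0,0],[0,0,0],0],
])

```text
time_s: 15.05
tcp_pos: [0.5761, 0.2812, 0.3205]
tool_rot: [0.836, 0.549, -0.001, -0.0]
contact_force: [0.5, -0.4, 0.6]
opening: 0.0002
gripper_force: 0.0
```

```bash
python3 m.py; python3 -c "
from h import *
from workcell import *
e,t=et(.36); go(get_obs(),PV+.335*e-.145*t,.32,t)"
```

```text
15.05 lead 0.6154 trail 0.1542 q 0.9788 3
15.1 lead 0.6156 trail 0.1535 q 0.9786 2
15.15 lead 0.6241 trail 0.1527 q 0.9824 2
t 15.2 tcp [0.5762 0.2812 0.3212] F [0.02 0.17 0.89] TURN [-0.     0.    -0.048] SHIFT [-355.8    5.8    1.2]
```

The tray rebounded slightly and would come to rest near the edge of the disc. I'll go round to the trailing side and nudge it back towards the centre.

>>> arm_command([
  [[0,0,0],[-49,1,0],0],
  [[0,0,0],[-98,2,0],0],
  [[0,0,0],[-147,3,0],0],
  [[0,0,0],[-196,4,0],0],
  [[0,0,-0.05],[-245,5,0],0],
])

```text
time_s: 15.7
tcp_pos: [0.4827, 0.0529, 0.3215]
tool_rot: [0.821, 0.571, 0.0, 0.0]
contact_force: [0.1, 0.2, -1.0]
opening: 0.0003
gripper_force: 0.0
```

>>> arm_command([
  [[0,0,0],[-48,0,0],0],
  [[0,0,0],[-94,0,0],0],
  [[0,0,0],[-122,0,0],0],
  [[0,0,0],[-122,0,45],0],
  [[0,0,0],[-122,0,90],0],
])

```text
time_s: 16.2
tcp_pos: [0.4418, -0.0614, 0.2325]
tool_rot: [0.822, 0.569, 0.002, 0.002]
contact_force: [0.2, -0.5, -1.0]
opening: 0.0003
gripper_force: 0.0
```

```bash
python3 m.py; python3 -c "
from h import *
from workcell import *
for f in (.35,.32):
    e,t=et(f); go(get_obs(),PV+.335*e-.106*t,.12,t)"
```

```text
16.2 lead 0.5982 trail 0.1184 q 0.9523 2
16.25 lead 0.5966 trail 0.1174 q 0.951 2
16.3 lead 0.5957 trail 0.1166 q 0.9502 2
t 16.35 tcp [ 0.4387 -0.0594  0.228 ] F [-0.4  -0.06  0.35] TURN [-0.007  0.    -0.008] SHIFT [ 47.2  -0.6 108. ]
t 16.35 tcp [ 0.4387 -0.0594  0.228 ] F [-0.4  -0.06  0.35] TURN [-0.007  0.    -0.038] SHIFT [ 37.3   2.9 107.9]
```

>>> arm_command([
  [[0,0,0],[6,0,40],0],
  [[0,0,0],[12,0,80],0],
  [[0,0,-0.02],[18,0,107],0],
  [[0,0,-0.02],[24,0,107],0],
  [[0,0,-0.02],[29,0,107],0],
])

```text
time_s: 16.85
tcp_pos: [0.4531, -0.0327, 0.1273]
tool_rot: [0.816, 0.578, 0.001, 0.001]
contact_force: [0.4, -0.5, 0.9]
opening: 0.0002
gripper_force: 0.0
```

```bash
python3 m.py; python3 -c "
from h import *
from workcell import *
for f in (.345,.335):
    e,t=et(f); go(get_obs(),PV+.335*e-.106*t,.12,t)"
```

```text
16.85 lead 0.5841 trail 0.0974 q 0.9347 2
16.9 lead 0.5836 trail 0.1 q 0.9358 2
16.95 lead 0.5831 trail 0.0989 q 0.935 2
t 17.0 tcp [ 0.4534 -0.033   0.1278] F [ 0.25 -0.6   0.04] TURN [ 0.006 -0.     0.008] SHIFT [15.8 -5.1  7.8]
t 17.0 tcp [ 0.4534 -0.033   0.1278] F [ 0.25 -0.6   0.04] TURN [ 0.006 -0.    -0.002] SHIFT [12.4 -4.   7.8]
```

>>> arm_command([
  [[0,0,0],[2.5,0,4],0],
  [[0,0,0],[5,0,7],0],
  [[0,0,0],[6.5,0,7],0],
  [[0,0,0],[7,0,7],0],
  [[0,0,0],[7.5,0,7],0],
])

```text
time_s: 17.5
tcp_pos: [0.4535, -0.0257, 0.1173]
tool_rot: [0.816, 0.578, -0.0, -0.0]
contact_force: [0.3, 0.2, -0.1]
opening: 0.0002
gripper_force: 0.0
```

>>> arm_command([
  [[0,0,0],[0.45,0,0],0],
  [[0,0,0],[0.9,0,0],0],
  [[0,0,0],[1.35,0,0],0],
  [[0,0,0],[1.8,0,0],0],
  [[0,0,0],[2.25,0,0],0],
])

```text
time_s: 18.0
tcp_pos: [0.4543, -0.0236, 0.1173]
tool_rot: [0.816, 0.578, 0.0, 0.0]
contact_force: [0.6, -0.3, 0.8]
opening: -0.0004
gripper_force: 0.0
```

```bash
python3 m.py; python3 -c "
from h import *
from workcell import *
for f in (.345,.335):
    e,t=et(f); go(get_obs(),PV+.335*e-.106*t,.12,t)"
```

```text
t 18.05 tcp [ 0.4543 -0.0235  0.1173] F [-0.32 -0.5   0.19] TURN [ 0.    -0.     0.007] SHIFT [ 6.5 -2.7 -2.7]
t 18.05 tcp [ 0.4543 -0.0235  0.1173] F [-0.32 -0.5   0.19] TURN [ 0.    -0.    -0.003] SHIFT [ 3.2 -1.7 -2.7]Traceback (most recent call last):
  File "m.py", line 8, in <module>
    print(round(t,2),"lead",L.round(4),"trail",T.round(4),"q",((L+T)/2+.594).round(4),len(b))
                            ^^^^^^^
AttributeError: 'float' object has no attribute 'round'
```

```bash
cat > l.py <<'E'
from h import *
from workcell import *
i=camera_info("top")
for k in range(2):
    t=get_obs()["time_s"]; p,d=capture("top"); b=[x for x in tray(p,i) if x[0]>.4]
    L=sum(x[0]*x[2] for x in b)/sum(x[2] for x in b); print(round(t,2),"lead",round(L,4),"q",round(L+.352,4),len(b),sum(x[2] for x in b))
E
python3 l.py
```

```text
18.05 lead 0.5672 q 0.9192 1 201
18.1 lead 0.5666 q 0.9186 1 196
```

>>> arm_command([
  [[0,0,0],[0.5,0,0],0],
  [[0,0,0],[1.0,0,0],0],
  [[0,0,0],[1.5,0,0],0],
  [[0,0,0],[2,0,0],0],
  [[0,0,0],[2.5,0,0],0],
])

```text
time_s: 18.65
tcp_pos: [0.4552, -0.0212, 0.1173]
tool_rot: [0.816, 0.578, 0.0, 0.0]
contact_force: [0.7, -0.4, 0.3]
opening: 0.0001
gripper_force: 0.0
```

```bash
python3 l.py
```

```text
18.65 lead 0.5696 q 0.9216 1 198
18.7 lead 0.5715 q 0.9235 1 195
```

>>> arm_command([
  [[0,0,0],[0.5,0,0],0],
  [[0,0,0],[1.0,0,0],0],
  [[0,0,0],[1.2,0,0],0],
  [[0,0,0],[1.2,0,0],0],
  [[0,0,0],[1.2,0,0],0],
])

```text
time_s: 19.25
tcp_pos: [0.4555, -0.0201, 0.1172]
tool_rot: [0.816, 0.578, -0.0, -0.0]
contact_force: [0.1, -0.2, -0.4]
opening: -0.0
gripper_force: 0.0
```

```bash
python3 l.py
```

```text
19.25 lead 0.5878 q 0.9398 1 194
19.3 lead 0.5885 q 0.9405 1 197
```

>>> arm_command([
  [[0,0,0],[-5,0,0],0],
  [[0,0,0],[-15,0,0],0],
  [[0,0,0],[-30,0,0],0],
  [[0,0,0],[-40,0,0],0],
  [[0,0,0],[-40,0,0],0],
])

```text
time_s: 19.85
tcp_pos: [0.4418, -0.059, 0.1172]
tool_rot: [0.817, 0.577, -0.0, 0.0]
contact_force: [0.0, -0.4, -1.1]
opening: 0.0001
gripper_force: 0.0
```

>>> arm_command([
  [[0,0,0],[0,0,0],0],
  [[0,0,0],[0,0,0],0],
  [[0,0,0],[0,0,0],0],
  [[0,0,0],[0,0,0],0],
  [[0,0,0],[0,0,0],0],
])

```text
time_s: 20.35
tcp_pos: [0.4423, -0.0576, 0.1173]
tool_rot: [0.816, 0.578, -0.0, -0.0]
contact_force: [-0.3, 0.2, 0.0]
opening: -0.0002
gripper_force: 0.0
```

>>> arm_command([
  [[0,0,0],[0,0,0],0],
  [[0,0,0],[0,0,0],0],
  [[0,0,0],[0,0,0],0],
  [[0,0,0],[0,0,0],0],
  [[0,0,0],[0,0,0],0],
])

```text
time_s: 20.85
tcp_pos: [0.4422, -0.0578, 0.1173]
tool_rot: [0.816, 0.578, -0.0, -0.0]
contact_force: [-0.5, 0.3, -0.2]
opening: 0.0003
gripper_force: 0.0
```

```bash
python3 l.py
```

```text
20.85 lead 0.6224 q 0.9744 1 194
20.9 lead 0.6234 q 0.9754 1 195
```

>>> arm_command([
  [[0,0,0],[0,0,0],0],
  [[0,0,0],[0,0,0],0],
  [[0,0,0],[0,0,0],0],
  [[0,0,0],[0,0,0],0],
  [[0,0,0],[0,0,0],0],
])

```text
time_s: 21.45
tcp_pos: [0.4423, -0.0578, 0.1173]
tool_rot: [0.816, 0.578, 0.0, 0.0]
contact_force: [0.4, 0.5, -0.7]
opening: 0.0001
gripper_force: 0.0
```

>>> arm_command([
  [[0,0,0],[0,0,0],0],
  [[0,0,0],[0,0,0],0],
  [[0,0,0],[0,0,0],0],
  [[0,0,0],[0,0,0],0],
  [[0,0,0],[0,0,0],0],
])

```text
time_s: 21.95
tcp_pos: [0.4422, -0.0578, 0.1173]
tool_rot: [0.816, 0.578, -0.0, -0.0]
contact_force: [0.2, -0.6, 0.2]
opening: 0.0
gripper_force: 0.0
```

>>> arm_command([
  [[0,0,0],[0,0,0],0],
  [[0,0,0],[0,0,0],0],
  [[0,0,0],[0,0,0],0],
  [[0,0,0],[0,0,0],0],
  [[0,0,0],[0,0,0],0],
])

```text
time_s: 22.45
tcp_pos: [0.4422, -0.0578, 0.1173]
tool_rot: [0.816, 0.578, 0.0, -0.0]
contact_force: [-0.4, -0.4, -0.0]
opening: 0.0
gripper_force: 0.0
```

>>> arm_command([
  [[0,0,0],[-30,0,-40],0],
  [[0,0,0],[-60,0,-80],0],
  [[0,0,0],[-90,0,-120],0],
  [[0,0,0],[-110,0,-160],0],
  [[0,0,0],[-110,0,-180],0],
])

```text
time_s: 22.95
tcp_pos: [0.4061, -0.1641, 0.3019]
tool_rot: [0.817, 0.577, 0.001, 0.003]
contact_force: [0.3, -0.2, -0.1]
opening: -0.0001
gripper_force: 0.0
```

```bash
python3 m.py
```

```text
22.95 lead 0.6433 trail 0.1663 q 0.9988 2
23.0 lead 0.643 trail 0.166 q 0.9985 2
23.05 lead 0.6433 trail 0.1659 q 0.9986 2
```

>>> arm_command([
  [[0,0,0],[0,0,0],0],
  [[0,0,0],[0,0,0],0],
  [[0,0,0],[0,0,0],0],
  [[0,0,0],[0,0,0],0],
  [[0,0,0],[0,0,0],0],
])

```text
time_s: 23.6
tcp_pos: [0.4057, -0.1614, 0.2967]
tool_rot: [0.816, 0.578, -0.0, -0.0]
contact_force: [0.2, -0.6, 0.4]
opening: -0.0001
gripper_force: 0.0
```

>>> arm_command([
  [[0,0,0],[0,0,0],0],
  [[0,0,0],[0,0,0],0],
  [[0,0,0],[0,0,0],0],
  [[0,0,0],[0,0,0],0],
  [[0,0,0],[0,0,0],0],
])

```text
time_s: 24.1
tcp_pos: [0.4058, -0.1616, 0.2973]
tool_rot: [0.816, 0.578, 0.0, 0.0]
contact_force: [-0.5, -0.2, -0.1]
opening: 0.0001
gripper_force: 0.0
```

```bash
python3 m.py
python3 - <<'E'
from h import *
from workcell import *
p,_=capture("top"); s,_=capture("side")
f=lambda a: cv2.convertScaleAbs(cv2.resize(a[...,::-1],None,fx=1.8,fy=1.8),alpha=1.5)
cv2.imwrite("pics/c4.png",np.hstack([f(p[150:320,170:390]),f(s[130:300,160:380])]))
E
```

```text
24.1 lead 0.6435 trail 0.1667 q 0.9991 2
24.15 lead 0.6434 trail 0.1661 q 0.9988 2
24.2 lead 0.6433 trail 0.1659 q 0.9986 2
```

View pics/c4.png

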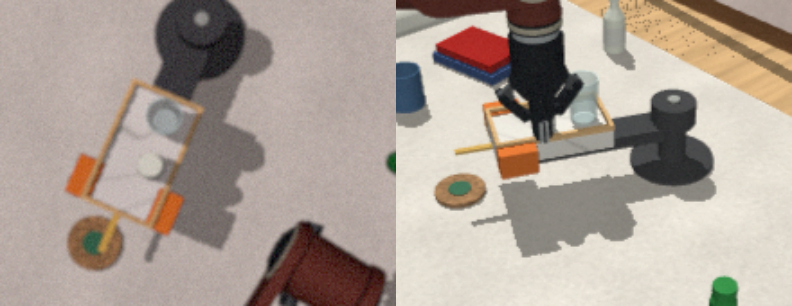

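The tray is at rest at q ≈ 1.00 with its pointer over the disc. The bottle and tumbler are standing, and the arm is clear. I'll check the tip's plan offset from the disc and hand in if it is well inside.

Run:
```python
from h import *
from workcell import *
i=camera_info("top")
a=ray(i,[226.5,289.8],.112)[0]; b=ray(i,[222.2,284.5],.01)[0]; d=np.linalg.norm((a-b)[:2]); print(a,b,d)
if d<.036: print(close_job())
```

```text
[0.40801068 0.13712121 0.112     ] [0.41964329 0.16096712 0.01      ] 0.02653196164767093
the job is handed in; nothing more can be done
None
```

The tray stands still and let go, its pointer tip about 27 mm from the cork disc's centre (disc radius 50 mm), with the pill bottle and tumbler upright; only the two orange buffers were touched, and the job was handed in at about 24 s.

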